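# Sort wheel nuts through the diverter chute

## Robot

A 6-joint arm with a two-finger parallel gripper is mounted at the origin on the work surface. World frame = base frame: x ahead of the robot, y to its left, z up, the work surface at z = 0. Lengths are in m, angles in rad, forces in N, time in s.
With the tool pointing down it reaches from about 0.35 to 0.775 m from the base axis. Payload 7.3 kg.
Tool frame: the origin (TCP) lies on the centre line of the jaws, within the pads' length; the fingertips stand 14 mm ahead of it and the grasp point (between the pads) lies 5 mm behind it; z points along the fingers, y is the direction in which the jaws open and shut (so a half turn about z gives the same grasp; the last joint's range is limited). The gripper opens to 92 mm and grips with 3 to 60 N. Pads are 19 mm wide; open, the fingers measure 130 mm over their backs; the gripper's body (75 mm by 190 mm) begins 47 mm behind the grasp point.
Start: joints at [-0.146, 0.342, 1.524, -0, 1.275, -0.146], TCP at [0.525, 0, 0.241] pointing down, gripper open.
Joint ranges: [-2.53, 2.53], [-0.77, 2.02], [0.04, 2.7], [-1, 4.14], [0.28, 2.66], [-3.11, 3.11]. Speed limits (rad/s): [2.57, 2.57, 3.14, 3.14, 3.14, 3.14].

## Interface

Orientations are given as [roll, pitch, yaw] about the fixed x, y, z axes, in that order (R = Rz(yaw) Ry(pitch) Rx(roll)).
In Python, from cell import telemetry, cams, robot gives the robot as it stands.
- The arm moves only by the tool servo_tool, never from a script. Its argument "targets" is text: rows parted by semicolons, each of 4 numbers parted by spaces: the shift along the tool's x, y, z in mm, then the turn about the tool's z in rad. In form: x y z yaw; .... A call has 1 to 20 rows; each row shifts and turns the pose as measured when the row begins, along the tool's axes as they then stand; what a row does not reach is not made up. A row lasts 1/8 s, in which the tool goes at most 62.5 mm and 10.7 degrees, less where a joint would pass 70% of its speed; a pose out of reach is approached as far as the arm can. A call with a gripper value outside its range is refused whole. "hand" is the opening, from 0 (shut) to 1 (fully open), set as the call begins (left out, the last holds). The fingers move at their own pace and stop on an object; "squeeze" is the grip in N (left out, the last holds). Time passes only in rows, so rows that do not move let the fingers close. It gives the time, the measured TCP pose, the force and the opening at its end, in the units of the state.
- telemetry.observe(): the state, without advancing time (a new reading comes with each control period).
- cams.read_camera(name): name is "scene" or "side" or "wrist"; returns a dict with "color" (400x640x3 uint8, red, green, blue), "K" (3x3 intrinsics, pixels), "k1" (the pictures are not rectified: a ray, as slopes to the right and down, at radius r is drawn at 1 + k1 r^2 times it, then the intrinsics apply), "R" (3x3) and "t" (3): a world point X has camera coordinates R X + t. Camera axes: x right, y down, z forward; pixel columns grow to the right and rows downward; lengths in m; the calibration is good to about 2 mm. A picture is of the moment at which its call begins. There is no depth.
- robot.hand_in(): hands the job in, once; it reports no verdict.
Trained networks look in a picture, given as the dict that the camera call returned (one of the last four; its "shot" number tells which), for a name from the list of things; names that differ only in an ending like _2 or _b are one class to them, and where a whole thing is asked for, a point or a joint stands for the part that bears it (a point fixed in the world has none). Each returns a list of dicts, best first, with "score" (0 to 1); they miss things now and then, are a little off and sometimes report something else, mostly with a low value. They report only what shows in the picture. A call takes as long as a camera call.
- cams.cut_out(picture, query): "region" (400x640 bool, what is visible of it) and "extent" ([centre column, centre row, width, height] in pixels, round what is visible of it).
The state is a dict: "time": time; "qpos": joint angles; "qvel": joint speeds; "joint_efforts": joint torques, N m; "tool_pos": TCP position; "tool_rot": TCP orientation; "contact_force": force on the tool from outside, world axes, zero at the start; "torque": the same for the moment, N m; "opening": finger opening in m.
Only numpy, scipy, OpenCV 4.12 (cv2) and the standard library are available. Lean on these libraries where they do the work, as an engineer would, in place of code of your own. Each camera call takes 0.05 s, during which the arm holds its last target.

## Task

Swing the chute's flap so that it sends parts to the round dish, then pick up the scoop that holds the three wheel nuts and without touching the nuts pour them into the top of the chute, so that all three slide out into the round dish. Then set the empty scoop back down on the bench, standing on its flat bottom.

Things in the scene. Friction and masses are not known exactly. Their poses are not given: they have to be found in the camera images.
- chute: steel Y-chute with a clear plastic face on its +x side, fixed. Origin: centre of its foot, on the bench; z up. Exits point to its own +y and -y; inside, ramps fall 42 degrees to each side from a ridge 125 mm up, 180 mm over both. Centred 164 mm out below each exit stands a receiver: the round dish on one side, a square pan on the other; which is which changes
- mouth (a point): centre of the chute's open top, 240 mm above the bench, axes as the chute's: 104 mm long in x, 150 mm in y, narrowing below to 92 mm in y. Rims: +x and y sides 240 mm high, -x side (towards the robot) 270 mm high
- flap (a joint): angle of the flap and its outside lever, one piece, hinged along the chute's x axis 125 mm above the bench. 0: upright, about where it starts. Positive: both lean to the chute's +y, the flap shuts the +y exit and parts go to the -y exit; negative: the reverse. Stops at -0.70 and 0.70 rad. Stays where it is left (friction 0.12 N m, under 2 N at the knob)
- lever_knob (a point): centre of the black ball, 24 mm in diameter, on the end of the flap's lever: a steel bar 10 mm wide in y, 14 mm in x, 100 mm to the chute's +x from its origin, 37 mm clear of the clear face. Ball 108 mm from the hinge line, so 233 mm above the bench when upright; it swings along the chute's y. Push it sideways or pinch it
- scoop: aluminium scoop with the nuts, 110 mm long (x), 76 wide (y); floor 3 mm, side walls 30, back wall (+x end) 45 high; open -x end, nuts slide out when tipped over about 25 degrees. Origin: centre of underside. Black bar handle along x: 14 mm wide, 22 high, centre 81 above the underside, x -30 to 55 mm. 220 g, balanced at x +14 mm. A like scoop with sockets is not used
- dish: the round steel dish that is to receive the nuts: 160 mm outside diameter at the rim, 42 mm high, 3 mm wall, fixed to the bench below one exit of the chute. Origin: centre of its underside, on the bench
- nut0: dark steel wheel nut, one of three alike: hexagon 20 mm across flats and 20 mm high with a domed end (26 mm in all), 45 g; starts standing dome up in the scoop. Origin: centre of its flat end
- nut1: dark steel wheel nut, one of three alike: hexagon 20 mm across flats and 20 mm high with a domed end (26 mm in all), 45 g; starts standing dome up in the scoop. Origin: centre of its flat end
- nut2: dark steel wheel nut, one of three alike: hexagon 20 mm across flats and 20 mm high with a domed end (26 mm in all), 45 g; starts standing dome up in the scoop. Origin: centre of its flat end

How it is judged:
By the outcome, as a careful person would: the job done as asked, in the order asked, and still so for the second after the job is handed in, with the robot touching nothing.
It also fails if it takes over 72 s, if anything falls off the work surface, if the arm or the gripper's body presses on something with over 40 N, if the wrist force passes 120 N, or if a joint passes its speed limit or range.

## Working session

There is one attempt and no reset: what is moved stays moved. The work goes in short steps, Python scripts to look and compute and a tool call to move; the robot and the scene stay as the last step left them, time stands still between calls to the robot, and variables do not carry over. Pictures are saved under pics/ and viewed, and the job is handed in when it is done.

Besides the shell and the picture viewer there is one more tool, called after "Emit:" by a JSON object that holds its "fn" and its "kwargs", one argument or row to a line. servo_tool: Moves the arm, as the interface text tells. Its arguments: {"type":"object","properties":{"targets":{"type":"string"},"hand":{"type":"number"},"squeeze":{"type":"number"}},"required":["targets"]}

```bash
ls; mkdir -p pics
python3 - <<'E'
from cell import telemetry, cams, robot
import cv2,json
o=telemetry.observe(); print(o)
for n in ["scene","side","wrist"]:
    p=cams.read_camera(n); cv2.imwrite(f"pics/{n}0.png",p["color"][:,:,::-1]); print(n,p["K"],p["k1"],p["R"],p["t"],p["shot"])
    for q in ["chute","scoop","dish","lever_knob","nut0"]:
        for d in cams.cut_out(p,q)[:3]: print(q,round(d["score"],2),d["extent"])
E
```

```text
pics
{'time': 0.0, 'qpos': array([-1.46017048e-01,  3.42724777e-01,  1.52498352e+00,  4.10625356e-05,
        1.27537060e+00, -1.45970268e-01]), 'qvel': array([-1.14722359e-03,  2.51325268e-04,  7.48248333e-05, -7.10166199e-04,
       -8.08844676e-04,  5.77402562e-04]), 'joint_efforts': array([ 7.61924657e-04, -4.31245601e+01, -2.44219762e+01,  7.17750052e-02,
        5.59406646e-02, -1.04314388e-04]), 'tool_pos': array([5.24639287e-01, 7.84299603e-05, 2.40055558e-01]), 'tool_rot': array([-3.14012792e+00, -2.55026285e-04,  1.57073738e+00]), 'contact_force': array([ 0.22868998, -0.45083178, -0.7000069 ]), 'torque': array([0.04926384, 0.00285368, 0.03032523]), 'opening': 0.09191575599588875}
scene [[465.38524121   0.         318.24624203]
 [  0.         465.38524121 196.5396652 ]
 [  0.           0.           1.        ]] -0.07799335791610466 [[-7.82926918e-01  6.22113609e-01  3.15500572e-04]
 [ 4.94487538e-01  6.22617712e-01 -6.06489291e-01]
 [-3.77501677e-01 -4.74680780e-01 -7.95091593e-01]] [ 0.42936879 -0.14212985  1.46494219] 1
chute 0.71 [360.6, 248.6, 94.5, 124.5]
scoop 0.85 [27
[... 598 characters left out ...]
7.6]
scoop 0.78 [290.6, 357.8, 66.7, 60.8]
dish 0.86 [314.6, 253.3, 64.8, 50.6]
lever_knob 0.58 [304.8, 173.8, 49.9, 31.7]
nut0 0.7 [305.9, 350.1, 11.1, 17.2]
nut0 0.6 [292.4, 362.0, 8.3, 19.6]
wrist [[299.79887024   0.         324.12060463]
 [  0.         299.79887024 199.88049282]
 [  0.           0.           1.        ]] -0.04485741431124725 [[ 9.99999778e-01 -3.77085364e-04  5.49928344e-04]
 [-5.16676306e-04 -9.59537765e-01  2.81579491e-01]
 [ 4.21497509e-04 -2.81579713e-01 -9.59537747e-01]] [-0.52560028 -0.03417425  0.39000211] 3
chute 0.71 [365.6, 89.0, 310.7, 178.0]
dish 0.93 [358.1, 204.9, 131.5, 113.1]
dish 0.57 [366.2, 87.9, 313.9, 172.5]
lever_knob 0.62 [392.8, 24.4, 258.4, 48.9]
```

View pics/scene0.png

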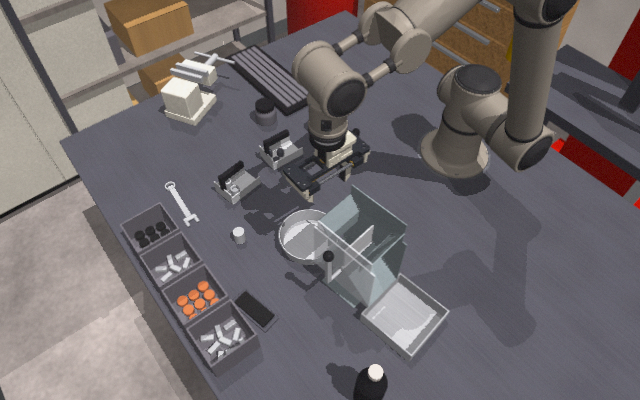

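View pics/side0.png

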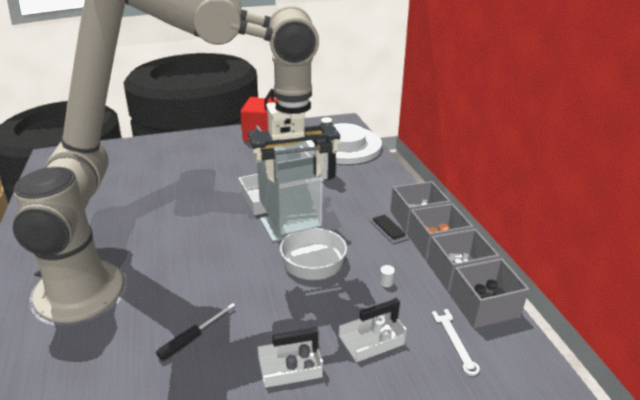

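View pics/wrist0.png

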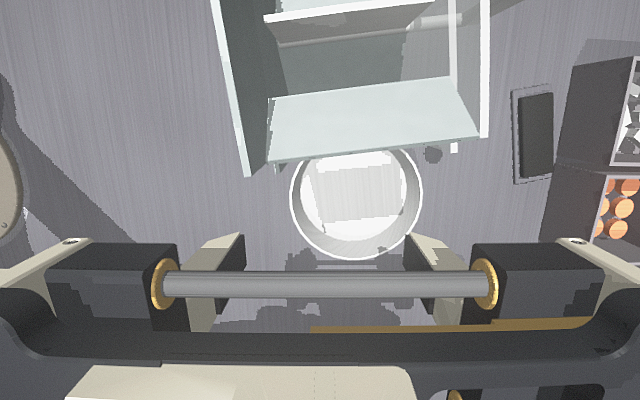

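Run:
```python
import cv2,numpy as np
a=cv2.imread("pics/scene0.png");b=cv2.imread("pics/side0.png")
def crop(im,x0,y0,w,h,s,n):
    cv2.imwrite(n,cv2.resize(im[y0:y0+h,x0:x0+w],None,fx=s,fy=s,interpolation=cv2.INTER_CUBIC))
crop(a,260,180,200,150,4,"pics/c1.png");crop(b,220,110,160,180,4*.8,"pics/c2.png")
crop(b,240,285,180,110,4.4,"pics/c3.png");crop(a,200,120,140,90,5.6,"pics/c4.png")
```

```text
(no output)
```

View pics/c1.png

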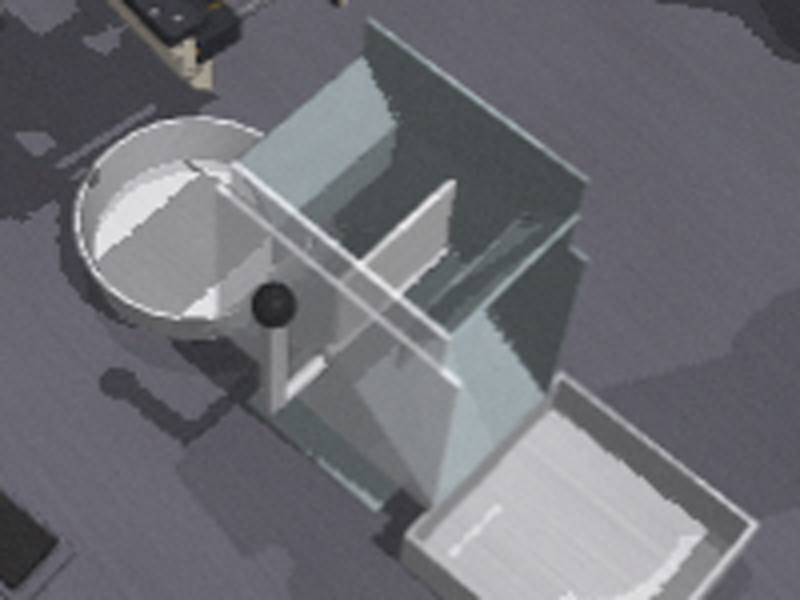

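View pics/c2.png

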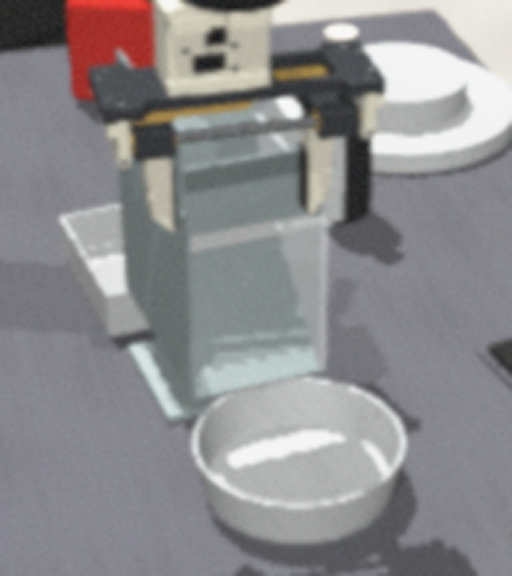

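View pics/c3.png

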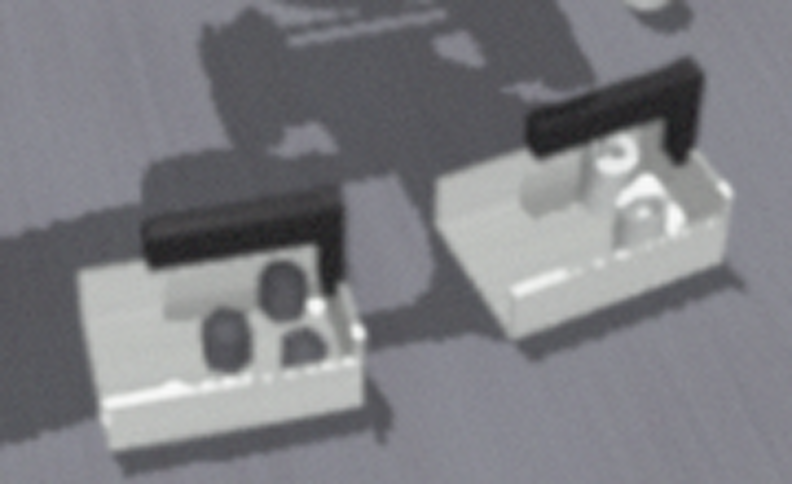

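View pics/c4.png

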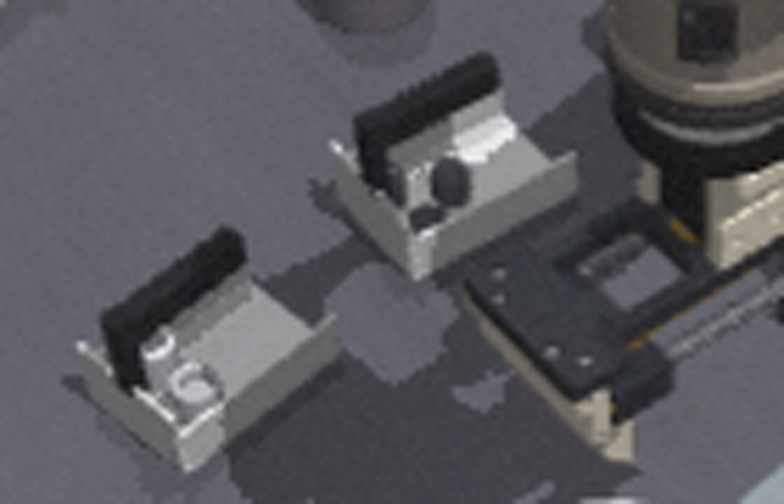

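```bash
cat > h.py <<'E'
import numpy as np,cv2
from scipy.optimize import least_squares
from cell import telemetry,cams,robot
def proj(p,X):
    X=np.atleast_2d(X); c=X@np.asarray(p["R"]).T+np.asarray(p["t"]); s=c[:,:2]/c[:,2:]
    s=s*(1+p["k1"]*(s**2).sum(1,keepdims=True)); K=np.asarray(p["K"]); return s@K[:2,:2].T+K[:2,2]
def ray(p,uv):
    K=np.asarray(p["K"]); d=(np.asarray(uv,float)-K[:2,2])/[K[0,0],K[1,1]]; s=d.copy()
    for _ in range(20): s=d/(1+p["k1"]*(s@s))
    R=np.asarray(p["R"]); return -R.T@p["t"], R.T@np.r_[s,1]
def onz(p,uv,z):
    c,d=ray(p,uv); return c+d*(z-c[2])/d[2]
def snap(n,f):
    p=cams.read_camera(n); cv2.imwrite(f"pics/{f}.png",p["color"][:,:,::-1]); return p
E
python3 - <<'E'
from h import *
import pickle
P={n:snap(n,n+"1") for n in ["scene","side","wrist"]}
pickle.dump(P,open("P1.pkl","wb"))
s=P["scene"]
print("knob z233",onz(s,(328.25,256.25),.233))
for uv in [(352,185.5),(406.75,225.5)]: print("270",onz(s,uv,.27))
for uv in [(318.75,221.25),(372.5,264.5),(405,234),(314.5,226.25),(375,275)]: print("240",onz(s,uv,.24))
# dish rim by ellipse fit
for n in P:
    d=cams.cut_out(P[n],"dish")[0]; print(n,d["score"],d["extent"])
a=np.linspace(0,2*np.pi,100)
def ext(p,c):
    top=np.c_[c[0]+.08*np.cos(a),c[1]+.08*np.sin(a),0*a+.042]
    u=proj(p,top); lo=u.min(0);hi=u.max(0); return lo,hi
# use side left/right/top and wrist left/right; side view uv
def f(c):
    r=[]
    for n in["side"]:
        e=cams_ext[n]; lo,hi=ext(P[n],c); r+=[lo[0]-(e[0]-e[2]/2),hi[0]-(e[0]+e[2]/2),lo[1]-(e[1]-e[3]/2)]
    e=cams_ext["wrist"]; lo,hi=ext(P["wrist"],c); r+=[lo[0]-(e[0]-e[2]/2),hi[0]-(e[0]+e[2]/2)]
    return r
cams_ext={n:cams.cut_out(P[n],"dish")[0]["extent"] for n in["side","wrist"]}
o=least_squares(f,[.55,.1]); print("dish",o.x,o.fun)
E
```

```text
knob z233 [0.63908829 0.14749941 0.233     ]
270 [0.49755994 0.05664593 0.27      ]
270 [0.4780381  0.20893948 0.27      ]
240 [0.60264058 0.06988478 0.24      ]
240 [0.58323648 0.22194655 0.24      ]
240 [0.47867378 0.21073852 0.24      ]
240 [0.61797057 0.07439873 0.24      ]
240 [0.59551767 0.24287384 0.24      ]
scene 0.79 [302.0, 236.8, 47.7, 53.4]
side 0.81 [313.1, 254.2, 62.7, 52.2]
wrist 0.8 [357.7, 204.3, 134.4, 113.2]
dish [ 0.56523942 -0.02390025] [-1.20613737  2.6586276  -1.22589501 -0.30366728 -0.45317976]
```

Run:
```python
from h import *
import pickle
P=pickle.load(open("P1.pkl","rb"))
obs=[("side",(-55,-38,0),(118,452)),("side",(55,-38,0),(363,407)),("side",(-55,-38,30),(101,405)),("side",(-55,38,30),(78,270)),("side",(-30,-7,70),(150,268)),
("scene",(55,-38,0),(418,280)),("scene",(-55,-38,30),(577,153)),("scene",(55,38,45),(333,145)),("scene",(-30,0,92),(488,60)),("scene",(55,0,92),(370,110))]
px=lambda n,u: np.array(u)/4.4+(240,285) if n=="side" else np.array(u)/5.6+(200,120)
def f(q,r=True):
    x,y,w=q; c,s=np.cos(w),np.sin(w); o=[]
    for n,X,u in obs:
        X=np.array(X)/1000; W=[x+c*X[0]-s*X[1],y+s*X[0]+c*X[1],X[2]]
        o.append(proj(P[n],W)[0]-px(n,u))
    return np.array(o).ravel()
o=least_squares(f,[.45,-.25,0],loss="soft_l1"); print(o.x); print(f(o.x).reshape(-1,2).round(1))
p=P["side"]
for u in [(226,310),(283,262),(303,330)]: # dome tops at z 29
    w=onz(p,px("side",u),.029); d=w[:2]-o.x[:2]; c,s=np.cos(o.x[2]),np.sin(o.x[2]); print("nut",c*d[0]+s*d[1],-s*d[0]+c*d[1])
```

```text
[ 0.43453587 -0.33227263 -0.04608409]
[[ -2.3  -0.9]
 [ -0.4  -0.3]
 [  0.7  -0.5]
 [  0.4  -0.5]
 [ -0.5   1.3]
 [-15.1 -15.9]
 [-14.8 -14.6]
 [ 11.8  13.3]
 [  0.1  -2. ]
 [ -2.9   1. ]]
nut 0.00393387265314336 0.0022740897214940303
nut 0.033597635247406867 0.02428678386969344
nut 0.034177981899479126 -0.015508362893632067
```

Run:
```python
from h import *
import pickle
P=pickle.load(open("P1.pkl","rb"))
obs=[("side",(-55,-38,0),(118,452)),("side",(55,-38,0),(363,407)),("side",(-55,-38,30),(101,405)),("side",(-55,38,30),(78,270)),("side",(-30,-7,70),(150,268)),
("scene",(55,38,0),(418,280)),("scene",(-55,38,30),(577,153)),("scene",(55,-38,45),(333,145)),("scene",(-30,0,92),(488,60)),("scene",(55,0,92),(370,110))]
px=lambda n,u: np.array(u)/4.4+(240,285) if n=="side" else np.array(u)/5.6+(200,120)
def f(q,r=True):
    x,y,w=q; c,s=np.cos(w),np.sin(w); o=[]
    for n,X,u in obs:
        X=np.array(X)/1000; W=[x+c*X[0]-s*X[1],y+s*X[0]+c*X[1],X[2]]
        o.append(proj(P[n],W)[0]-px(n,u))
    return np.array(o).ravel()
o=least_squares(f,[.45,-.25,0],loss="soft_l1"); print(o.x); print(f(o.x).reshape(-1,2).round(1))
p=P["side"]
for u in [(226,310),(283,262),(303,330)]:
    w=onz(p,px("side",u),.029); d=w[:2]-o.x[:2]; c,s=np.cos(o.x[2]),np.sin(o.x[2]); print("nut",c*d[0]+s*d[1],-s*d[0]+c*d[1])
st=telemetry.observe();from scipy.spatial.transform import Rotation as Rr
print(Rr.from_euler("xyz",st["tool_rot"]).as_matrix().round(3))
```

```text
[ 4.34338846e-01 -3.30106391e-01 -2.03371680e-05]
[[-1.5 -0.9]
 [-0.3 -2.3]
 [ 1.5 -0.5]
 [-0.6 -0.2]
 [-0.5  1. ]
 [-0.8 -0.3]
 [-0.8 -0.8]
 [-1.  -0.6]
 [ 0.3 -1.9]
 [-2.   1.9]]
nut 0.004231484674759971 -7.57059913798012e-05
nut 0.03487741031899423 0.02054769713029399
nut 0.03362467567085312 -0.019231960536062753
[[-0.  1.  0.]
 [ 1.  0.  0.]
 [ 0.  0. -1.]]
```

Emit:
{"fn": "servo_tool", "kwargs": {
  "targets": "0 40 6 0;0 40 8 0;0 37 8 0;40 0 0 0;35 0 0 0;20 0 0 0;0 0 0 0",
  "hand": 0,
  "squeeze": 20
}}

```text
time: 2.17
tool_pos: [0.6451, 0.0879, 0.2165]
tool_rot: [-3.137, 0.016, 1.568]
contact_force: [-0.6, 0.2, 0.5]
opening: 0.0262
```

Emit:
{"fn": "servo_tool", "kwargs": {
  "targets": "15 -2 0 0;15 -1 0 0;12 -2 0 0;12 -1 0 0;12 -2 0 0;12 -1 0 0;12 -2 0 0"
}}

```text
time: 3.05
tool_pos: [0.6339, 0.1818, 0.2153]
tool_rot: [-3.138, 0.017, 1.566]
contact_force: [1.0, -0.3, 0.4]
opening: 0.0005
```

Run:
```python
from h import *
p=snap("scene","scene2"); im=cv2.imread("pics/scene2.png")[170:320,250:450]; cv2.imwrite("pics/c5.png",cv2.resize(im,None,fx=4,fy=4,interpolation=cv2.INTER_CUBIC))
```

```text
(no output)
```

View pics/c5.png

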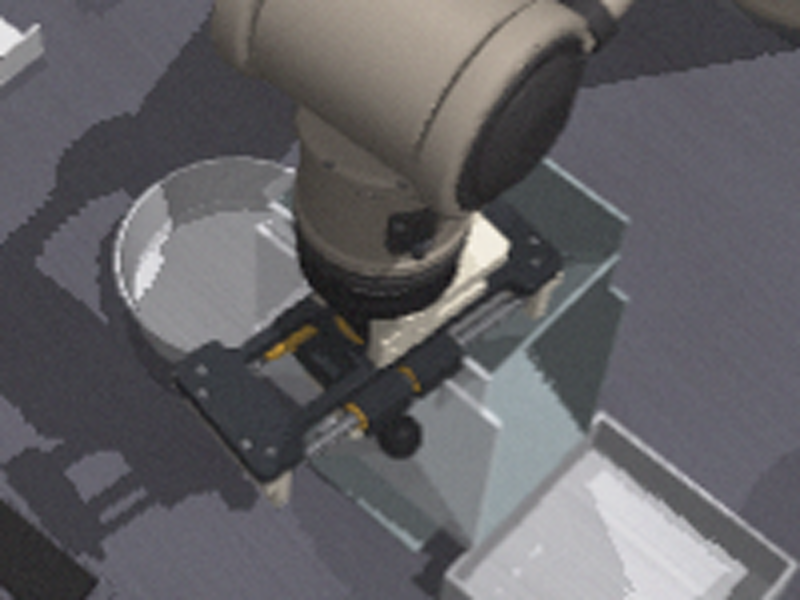

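Emit:
{"fn": "servo_tool", "kwargs": {
  "targets": "8 -1 0 0;7 -1 0 0;4 0 0 0;3 0 0 0"
}}

```text
time: 3.6
tool_pos: [0.632, 0.1955, 0.2154]
tool_rot: [-3.136, 0.036, 1.562]
contact_force: [-1.5, -9.8, 2.2]
opening: -0.0
```

Run:
```python
from h import *
p=snap("scene","scene3"); im=cv2.imread("pics/scene3.png")[170:320,250:450]; cv2.imwrite("pics/c6.png",cv2.resize(im,None,fx=4,fy=4,interpolation=cv2.INTER_CUBIC))
c,s=np.cos(.127),np.sin(.127)
for a in (.5,.6,.7):
    y=.108*np.sin(a); print(a,proj(p,[.5404+.1*c-y*s,.1393+.1*s+y*c,.125+.108*np.cos(a)])) 
print(telemetry.observe()["contact_force"])
```

```text
0.5 [[347.56774065 276.37147716]]
0.6 [[350.74144873 280.44002697]]
0.7 [[353.66102374 284.50888884]]
[ -1.20364953 -12.61249002   2.58619961]
```

View pics/c6.png

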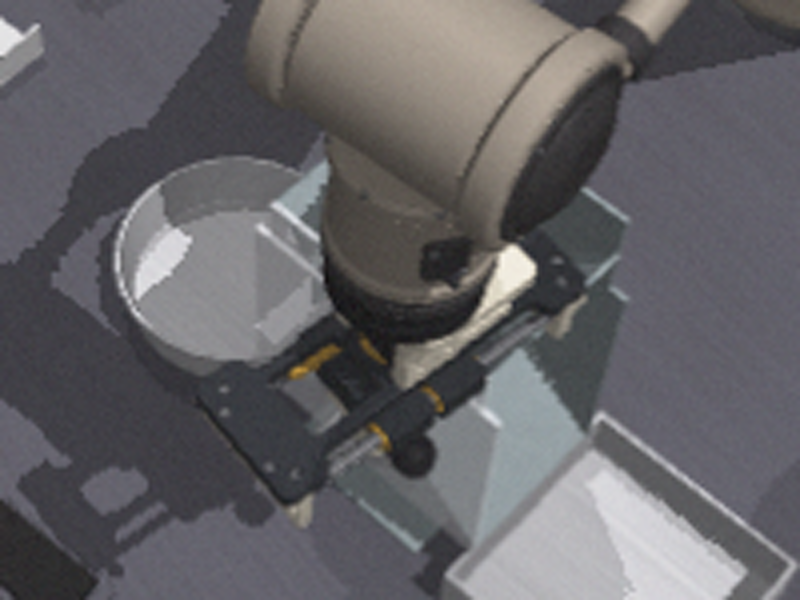

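Emit:
{"fn": "servo_tool", "kwargs": {
  "targets": "-30 0 0 0;-40 0 -20 0;-40 0 -40 0;-50 -20 -10 0;-55 -20 0 0;-55 -20 0 0;-55 -20 0 0;-55 -20 0 0;-55 -20 0 0;-40 -20 0 0;0 0 0 0.175;0 0 0 0.175;0 0 0 0.175;0 0 0 0.175;0 0 0 0.175;0 0 0 0.175;0 0 0 0.175;0 0 0 0.175;0 0 0 0.16;0 0 0 0",
  "hand": 0.6
}}

```text
time: 6.15
tool_pos: [0.4868, -0.2849, 0.3059]
tool_rot: [3.112, -0.005, -0.05]
contact_force: [-0.2, -0.4, -0.3]
opening: 0.055
```

Run:
```python
from h import *
import pickle
p=snap("wrist","w4"); pickle.dump(p,open("w4.pkl","wb"))
print(telemetry.observe()["qpos"])
for X in [(.489,-.33,.092),(.404,-.33,.092),(.379,-.292,.03),(.379,-.368,.03)]: print(proj(p,X))
snap("scene","scene4")
```

```text
[-0.65339326  0.36514367  1.31031619 -0.02209908  1.44548825  0.96789792]
[[356.55431948 174.54110384]]
[[357.84113138 238.94826272]]
[[327.59940378 239.15497333]]
[[377.43647063 236.21536771]]
```

View pics/w4.png

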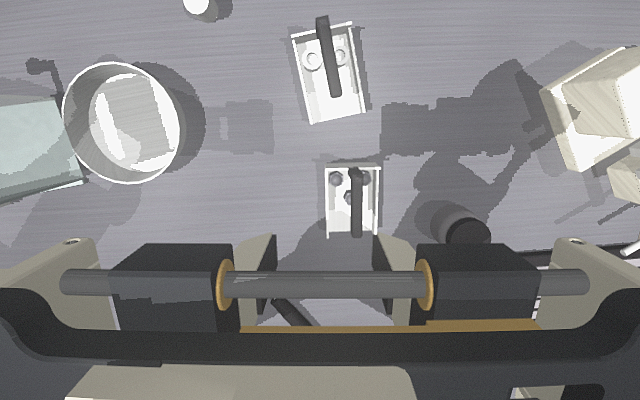

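View pics/scene4.png

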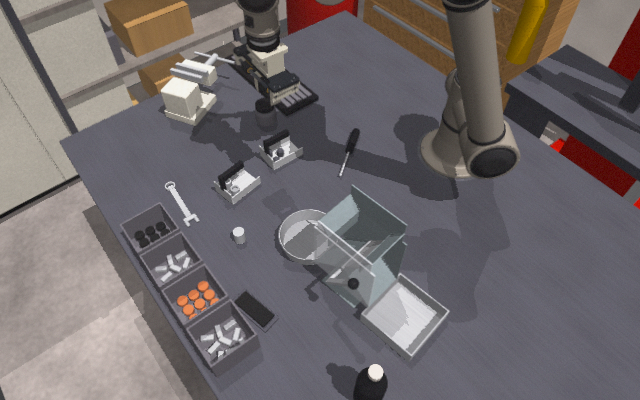

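Emit:
{"fn": "servo_tool", "kwargs": {
  "targets": "-15 23 0 0;-15 23 40 -0.05;0 0 50 0;0 0 40 0;0 0 20 0;0 0 0 0"
}}

```text
time: 7.0
tool_pos: [0.4555, -0.3358, 0.1543]
tool_rot: [3.11, -0.006, 0.021]
contact_force: [0.2, -0.3, 1.0]
opening: 0.0553
```

Run:
```python
from h import *
p=snap("wrist","w5"); p=snap("side","s5")
im=cv2.imread("pics/s5.png")[200:400,200:440]; cv2.imwrite("pics/c7.png",cv2.resize(im,None,fx=3,fy=3,interpolation=cv2.INTER_CUBIC))
```

```text
(no output)
```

View pics/w5.png

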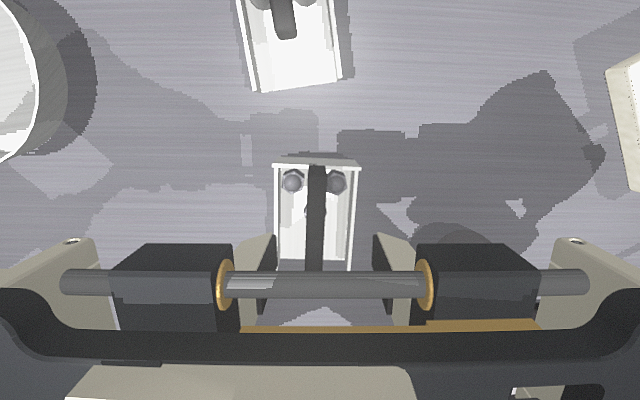

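View pics/c7.png

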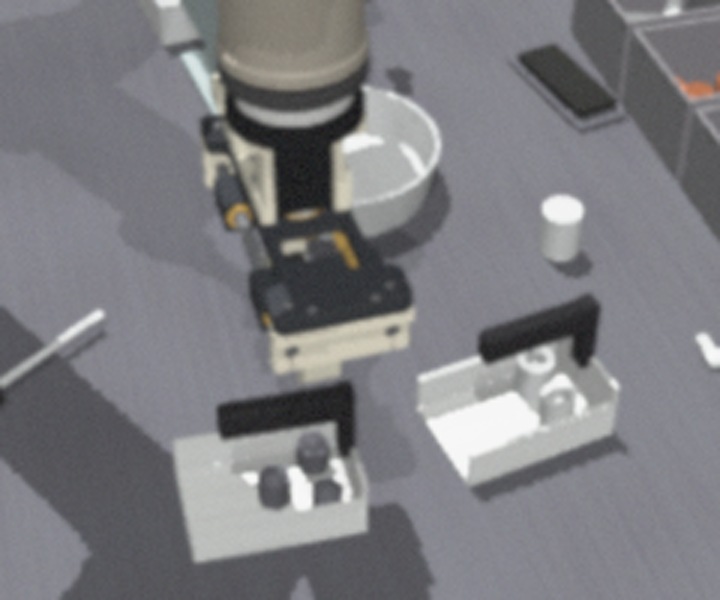

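Emit:
{"fn": "servo_tool", "kwargs": {
  "targets": "0 -8 20 0.02;0 0 25 0;0 0 20 0;0 0 8 0;0 0 3 0"
}}

```text
time: 7.72
tool_pos: [0.4618, -0.3346, 0.0866]
tool_rot: [3.096, -0.021, 0.005]
contact_force: [0.6, 0.5, 1.0]
opening: 0.055
```

Emit:
{"fn": "servo_tool", "kwargs": {
  "targets": "-6 -5 4 0;-2 -1 5 0;0 0 3 0;0 0 0 0"
}}

```text
time: 8.22
tool_pos: [0.4542, -0.3294, 0.0755]
tool_rot: [3.094, -0.024, 0.005]
contact_force: [-0.2, 0.5, -0.8]
opening: 0.0553
```

Run:
```python
from h import *
p=snap("wrist","w6"); p=snap("side","s6")
im=cv2.imread("pics/s6.png")[240:400,200:400]; cv2.imwrite("pics/c8.png",cv2.resize(im,None,fx=3,fy=3,interpolation=cv2.INTER_CUBIC))
```

```text
(no output)
```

View pics/w6.png

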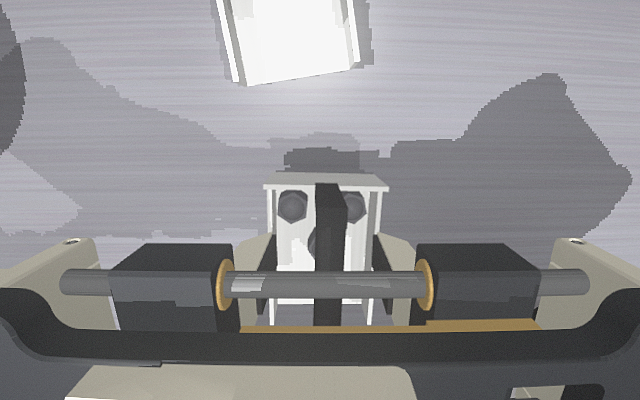

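View pics/c8.png

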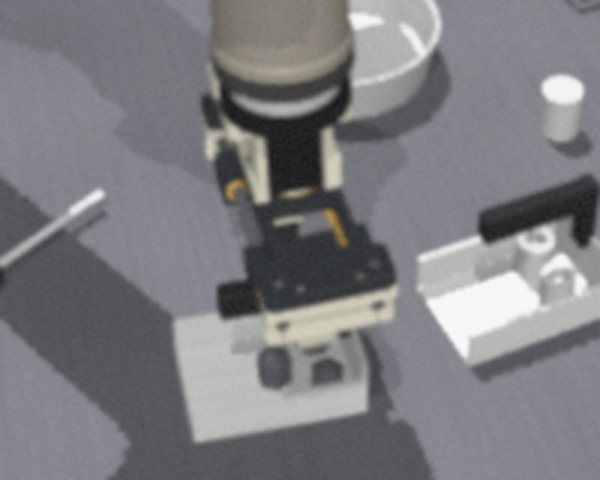

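Emit:
{"fn": "servo_tool", "kwargs": {
  "targets": "0 0 0 0;0 0 0 0;0 0 0 0;0 0 0 0;0 0 0 0;0 0 0 0",
  "hand": 0,
  "squeeze": 25
}}

```text
time: 9.07
tool_pos: [0.4547, -0.3295, 0.0762]
tool_rot: [3.094, -0.025, 0.005]
contact_force: [0.7, 0.9, 2.4]
opening: 0.0143
```

Emit:
{"fn": "servo_tool", "kwargs": {
  "targets": "0 0 -5 0;0 0 -10 0;0 0 -20 0;0 0 -30 0;0 0 0 0"
}}

```text
time: 9.7
tool_pos: [0.4519, -0.3256, 0.1423]
tool_rot: [3.096, -0.021, 0.005]
contact_force: [0.2, 0.1, -4.1]
opening: 0.0137
```

Run:
```python
from h import *
p=snap("side","s7")
im=cv2.imread("pics/s7.png")[200:400,180:440]; cv2.imwrite("pics/c9.png",cv2.resize(im,None,fx=3,fy=3,interpolation=cv2.INTER_CUBIC))
```

```text
(no output)
```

View pics/c9.png

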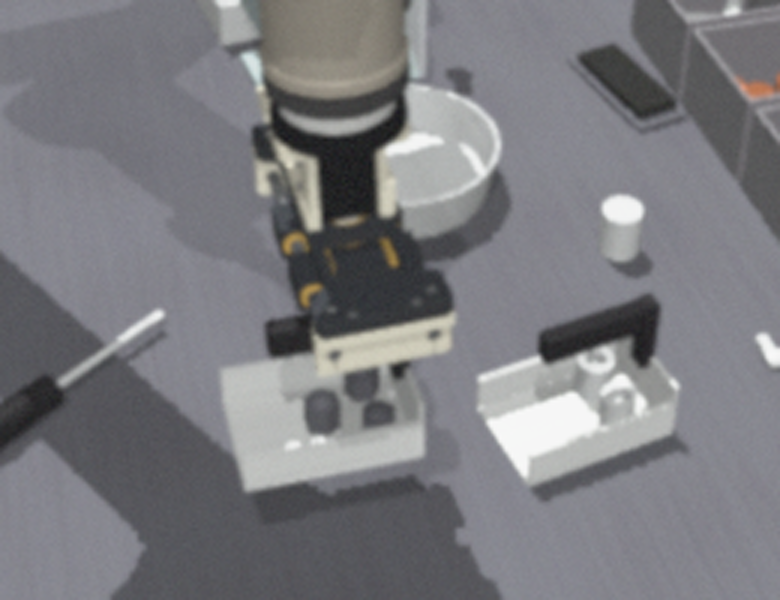

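Emit:
{"fn": "servo_tool", "kwargs": {
  "targets": "0 0 -20 0;0 0 -35 0;0 0 -40 0;0 0 -40 0;0 0 -40 0;0 0 -35 0;0 0 -25 0;2 -15 -10 0;5 -25 0 0;8 -35 0 0;10 -40 0 0;10 -40 0 0;10 -40 0 0;10 -40 0 0;10 -40 0 0;8 -40 0 0;6 -35 0 0;4 -25 0 0;2 -15 0 0;0 0 0 0"
}}

```text
time: 12.25
tool_pos: [0.523, 0.0999, 0.3465]
tool_rot: [3.128, 0.036, 0.007]
contact_force: [0.6, -0.5, -4.1]
opening: 0.014
```

Run:
```python
from h import *
p=snap("scene","scene8");p=snap("side","s8")
im=cv2.imread("pics/s8.png")[60:260,180:440]; cv2.imwrite("pics/c10.png",cv2.resize(im,None,fx=3,fy=3,interpolation=cv2.INTER_CUBIC))
im=cv2.imread("pics/scene8.png")[100:300,200:460]; cv2.imwrite("pics/c11.png",cv2.resize(im,None,fx=3,fy=3,interpolation=cv2.INTER_CUBIC))
```

```text
(no output)
```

View pics/c10.png

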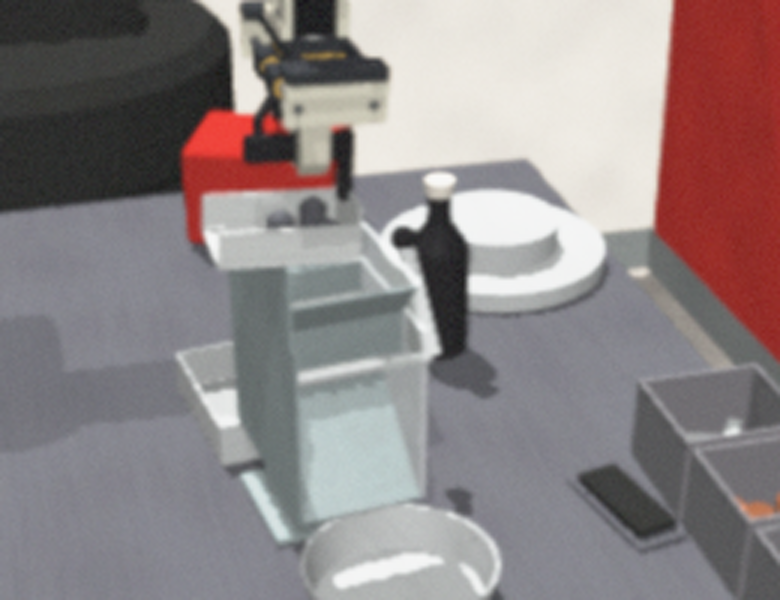

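View pics/c11.png

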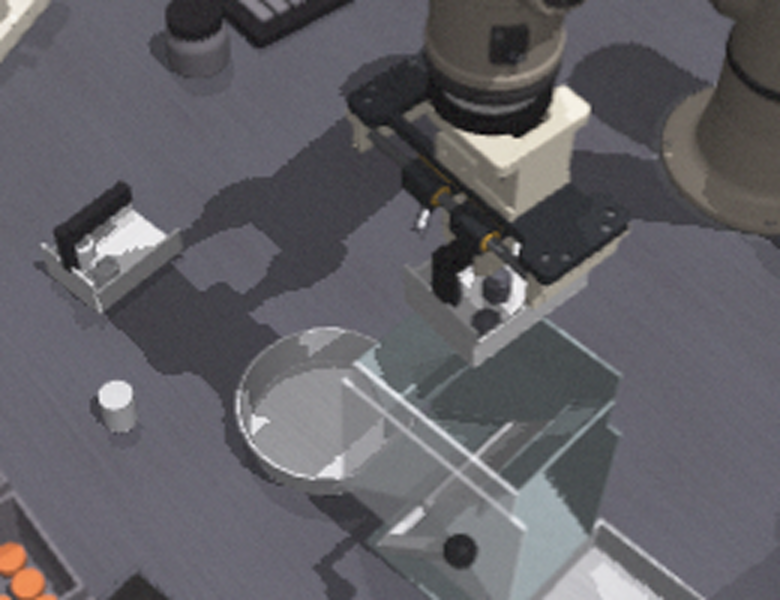

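Emit:
{"fn": "servo_tool", "kwargs": {
  "targets": "0 0 -15 0;0 0 -25 0;5 -8 0 -0.03;10 -13 0 -0.03;10 -13 0 -0.03;8 -8 0 -0.03;2 -2 0 0;0 0 0 0"
}}

```text
time: 13.35
tool_pos: [0.5586, 0.1424, 0.3815]
tool_rot: [3.13, 0.043, 0.127]
contact_force: [-0.2, -0.2, -3.1]
opening: 0.0138
```

Emit:
{"fn": "servo_tool", "kwargs": {
  "targets": "0 0 0 -0.1;0 0 0 -0.17;0 0 0 -0.175;0 0 0 -0.175;0 0 0 -0.175;0 0 0 -0.175;0 0 0 -0.175;0 0 0 -0.175;0 0 0 -0.12;0 0 0 0"
}}

```text
time: 14.6
tool_pos: [0.5567, 0.1388, 0.3829]
tool_rot: [-3.101, 0.017, 1.608]
contact_force: [-0.5, -0.3, -3.3]
opening: 0.0137
```

Emit:
{"fn": "servo_tool", "kwargs": {
  "targets": "5 -3 0 -0.05;8 -4 0 -0.05;10 -4 0 0;10 -3 0 0;9 -2 0 0;5 0 0 0;3 0 0 0;0 0 0 0"
}}

```text
time: 15.6
tool_pos: [0.5333, 0.1897, 0.3831]
tool_rot: [-3.1, 0.013, 1.703]
contact_force: [0.7, -1.0, -4.2]
opening: 0.014
```

```bash
cat >> h.py <<'E'
def chute():
    o=telemetry.observe(); x=o["tool_pos"]; c,s=np.cos(.127),np.sin(.127); d=x[:2]-[.5404,.1393]
    print("t",round(float(o["time"]),2),"chute",(c*d[0]+s*d[1]).round(4),(-s*d[0]+c*d[1]).round(4),x[2].round(4),o["tool_rot"].round(3),o["contact_force"].round(1),round(float(o["opening"]),4))
def two(t,a=(180,60,260,200),b=(200,100,260,200)):
    for n,k in(("side",a),("scene",b)):
        snap(n,n+t); im=cv2.imread(f"pics/{n+t}.png")[k[1]:k[1]+k[3],k[0]:k[0]+k[2]]
        cv2.imwrite(f"pics/z{n}{t}.png",cv2.resize(im,None,fx=3,fy=3,interpolation=cv2.INTER_CUBIC))
E
python3 -c "
from h import *
chute();two('9')"
```

```text
t 15.6 chute -0.0006 0.0509 0.3831 [-3.1    0.013  1.703] [ 0.7 -1.  -4.2] 0.014
```

View pics/zside9.png

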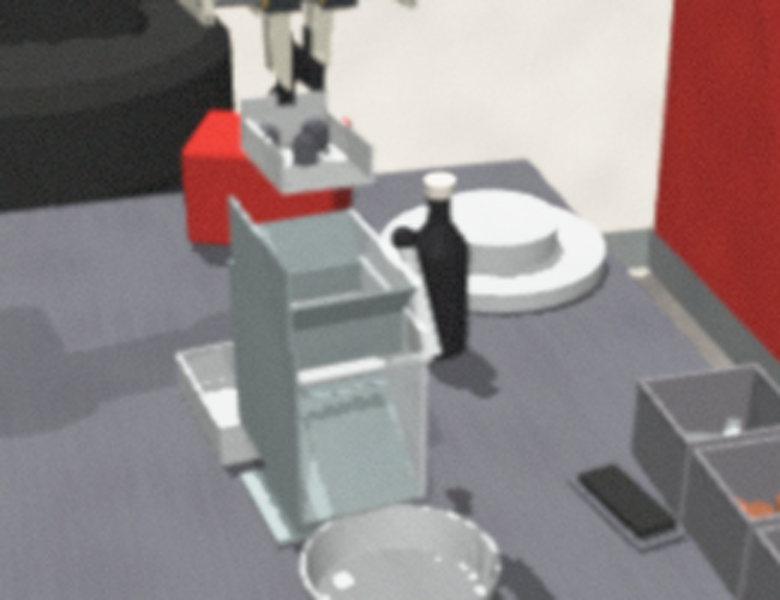

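View pics/zscene9.png

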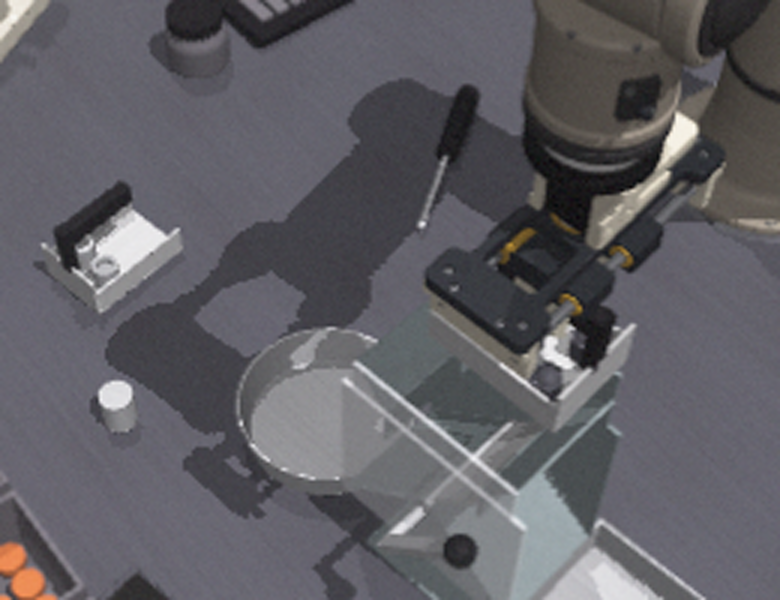

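Emit:
{"fn": "servo_tool", "kwargs": {
  "targets": "0 0 15 0;0 0 20 0;0 0 15 0;0 0 8 0;0 0 0 0"
}}

```text
time: 16.32
tool_pos: [0.5319, 0.1868, 0.324]
tool_rot: [-3.101, 0.013, 1.7]
contact_force: [0.5, -0.8, -2.2]
opening: 0.0136
```

```bash
python3 -c "
from h import *
chute();two('10')"
```

```text
t 16.32 chute -0.0024 0.0482 0.324 [-3.101  0.013  1.7  ] [ 0.5 -0.8 -2.2] 0.0136
```

View pics/zside10.png

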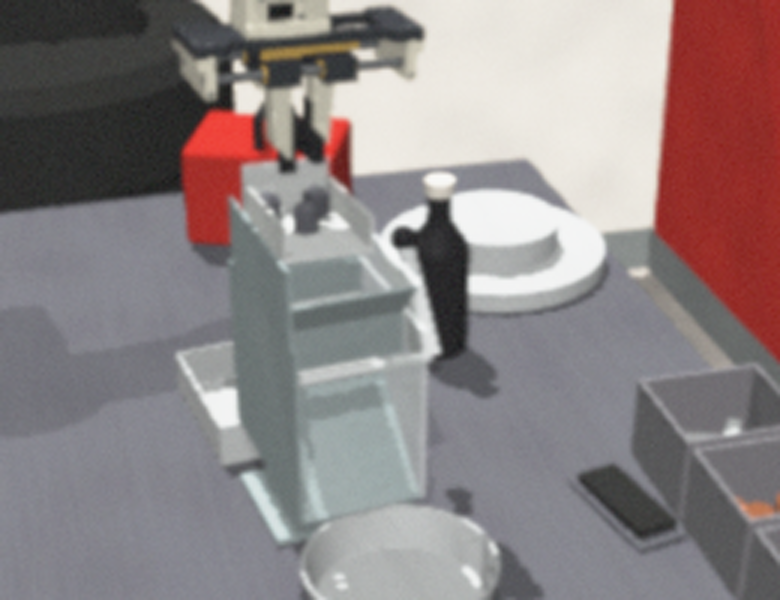

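View pics/zscene10.png

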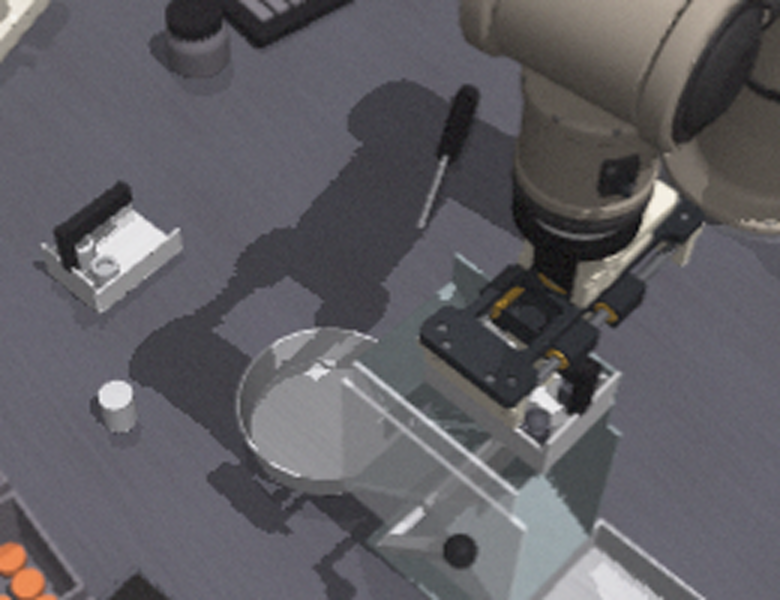

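Emit:
{"fn": "servo_tool", "kwargs": {
  "targets": "0 0 5 0;0 0 4 0;-4 1 3 0;-5 1 3 0;0 0 0 0",
  "squeeze": 12
}}

```text
time: 17.05
tool_pos: [0.5361, 0.177, 0.3122]
tool_rot: [-3.109, 0.014, 1.699]
contact_force: [-0.4, -1.3, -2.2]
opening: 0.0141
```

```bash
python3 -c "
from h import *
chute();two('11')"
```

```text
t 17.05 chute 0.0005 0.0379 0.3122 [-3.109  0.014  1.699] [-0.4 -1.3 -2.2] 0.0141
```

View pics/zside11.png

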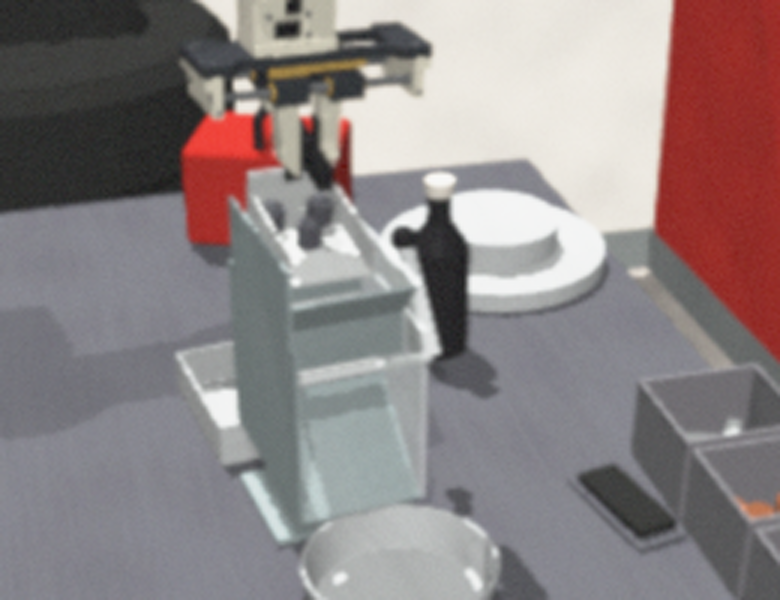

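Emit:
{"fn": "servo_tool", "kwargs": {
  "targets": "-6 0 4 0;-6 0 4 0;-5 0 5 0;0 0 0 0"
}}

```text
time: 17.65
tool_pos: [0.5381, 0.1584, 0.2988]
tool_rot: [-3.109, 0.015, 1.699]
contact_force: [-0.1, -1.4, -0.2]
opening: 0.0138
```

```bash
python3 -c "
from h import *
chute();two('12')"
```

```text
t 17.65 chute 0.0001 0.0192 0.2988 [-3.109  0.015  1.699] [-0.1 -1.4 -0.2] 0.0138
```

View pics/zside12.png

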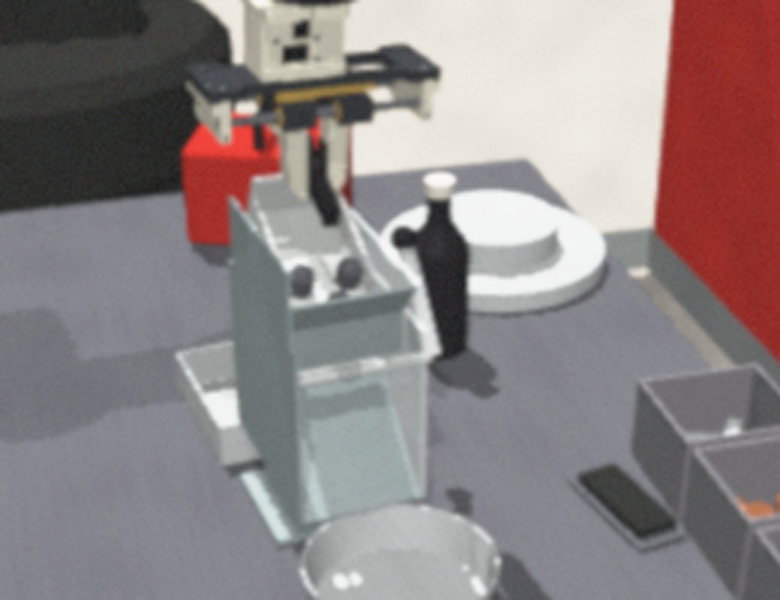

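View pics/zscene12.png

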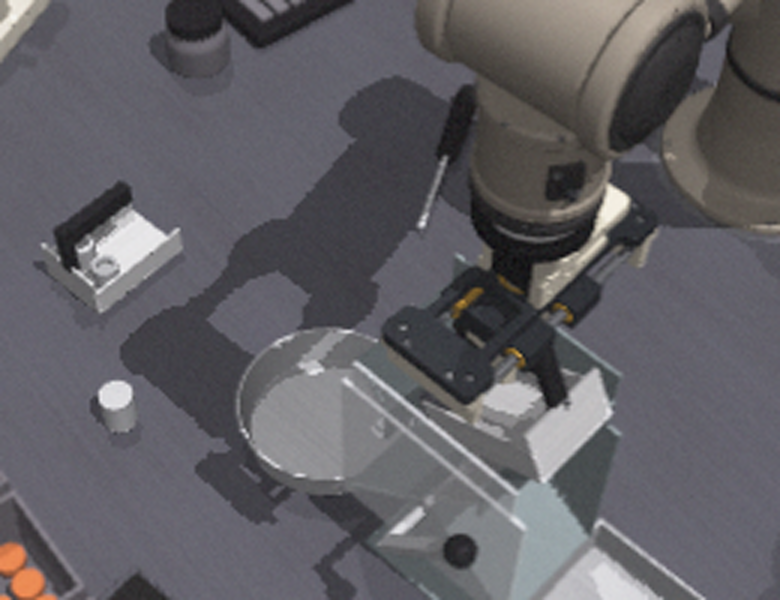

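Emit:
{"fn": "servo_tool", "kwargs": {
  "targets": "-5 0 5 0;-5 0 6 0;-5 0 6 0;0 0 0 0;0 0 0 0;0 0 0 0"
}}

```text
time: 18.5
tool_pos: [0.5399, 0.1428, 0.2813]
tool_rot: [-3.11, 0.014, 1.7]
contact_force: [0.8, -2.5, -0.1]
opening: 0.0135
```

```bash
python3 -c "
from h import *
chute();two('13')"
```

```text
t 18.5 chute -0.0 0.0035 0.2813 [-3.11   0.014  1.7  ] [ 0.8 -2.5 -0.1] 0.0135
```

View pics/zside13.png

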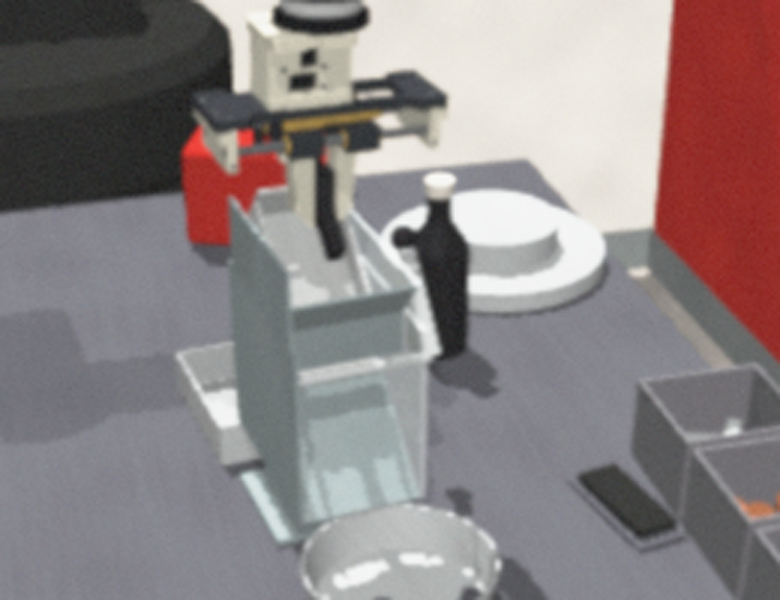

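View pics/zscene13.png

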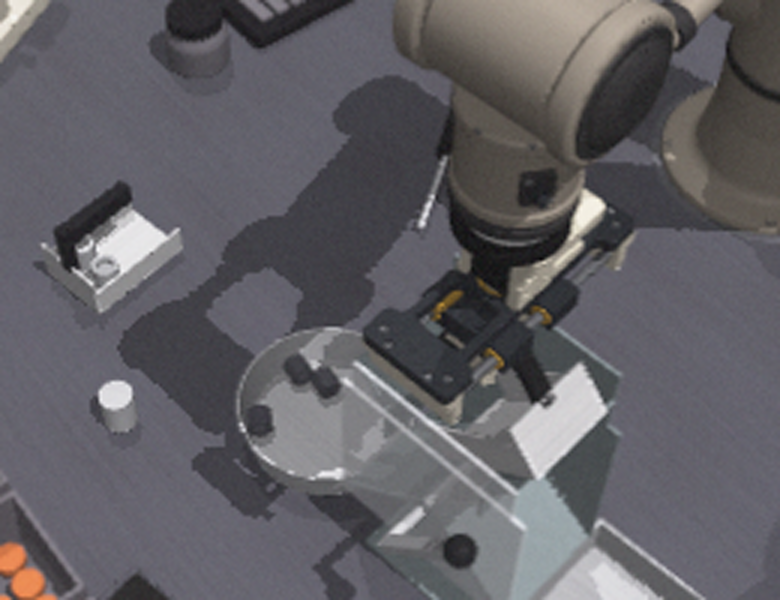

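Emit:
{"fn": "servo_tool", "kwargs": {
  "targets": "0 0 0 0;0 0 -10 0;0 0 -25 0;0 0 -35 0;0 0 -40 0;0 0 -35 0;0 0 0 0.175;0 0 0 0.175;0 0 0 0.175;0 0 0 0.175;0 0 0 0.175;0 0 0 0.175;0 0 0 0.175;0 0 0 0.175;0 0 0 0.175;0 0 0 0.14;0 0 0 0",
  "squeeze": 25
}}

```text
time: 20.72
tool_pos: [0.5402, 0.1534, 0.4357]
tool_rot: [3.132, 0.035, -0.059]
contact_force: [-0.6, 0.2, -2.5]
opening: 0.0139
```

```bash
python3 -c "
from h import *
chute();two('14',(180,40,260,200));print(telemetry.observe()['tool_pos'])
p=cams.read_camera('scene')
print(onz(p,(344,174),0),onz(p,(355,132),0.01),onz(p,(230,172),.09))"
```

```text
t 20.73 chute 0.0016 0.014 0.4357 [ 3.132  0.035 -0.059] [-0.6  0.2 -2.5] 0.0139
[0.54026089 0.15328593 0.43567672]
[ 0.33298132 -0.14578469  0.        ] [ 0.19560715 -0.25281102  0.01      ] [ 0.6294877  -0.29403323  0.09      ]
```

View pics/zside14.png

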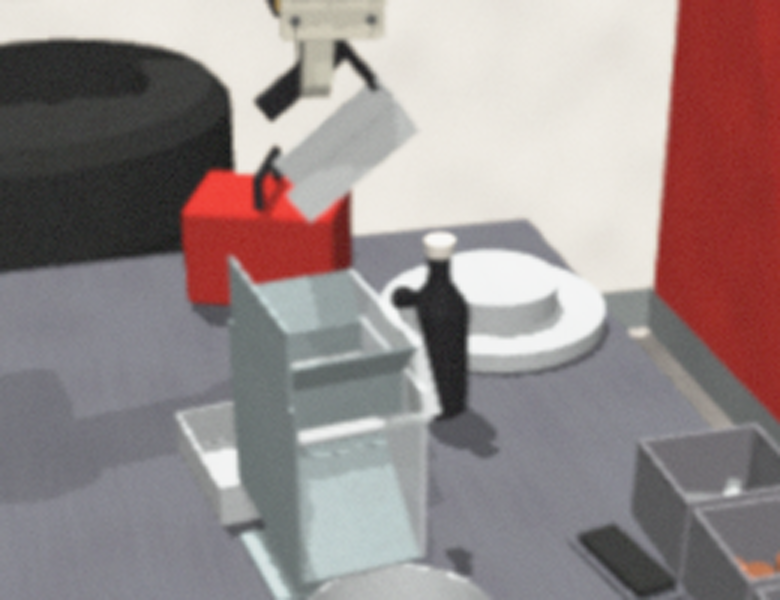

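View pics/zscene14.png

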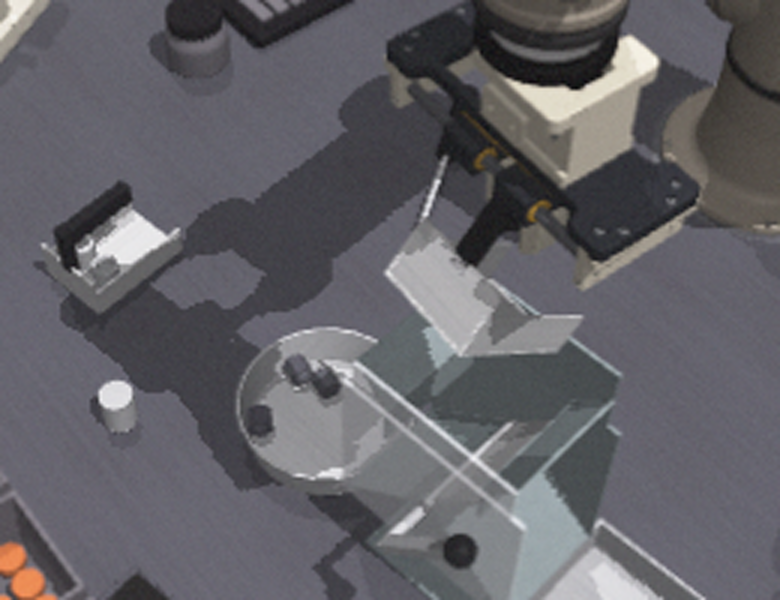

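Emit:
{"fn": "servo_tool", "kwargs": {
  "targets": "-8 25 0 -0.03;-14 45 0 -0.03;-14 50 0 0;-14 50 0 0;-14 50 0 0;-14 50 0 0;-14 50 10 0;-14 50 20 0;-14 50 30 0;-10 40 40 0;-8 20 40 0;0 0 40 0;0 0 40 0;0 0 40 0;0 0 20 0;0 0 0 0"
}}

```text
time: 22.88
tool_pos: [0.3939, -0.3454, 0.1568]
tool_rot: [3.135, 0.031, 0.039]
contact_force: [1.0, 0.4, -2.5]
opening: 0.0138
```

```bash
python3 -c "
from h import *
chute();two('15',(180,200,260,200))"
```

```text
t 22.88 chute -0.2067 -0.4622 0.1568 [3.135 0.031 0.039] [ 1.   0.4 -2.5] 0.0138
```

View pics/zside15.png

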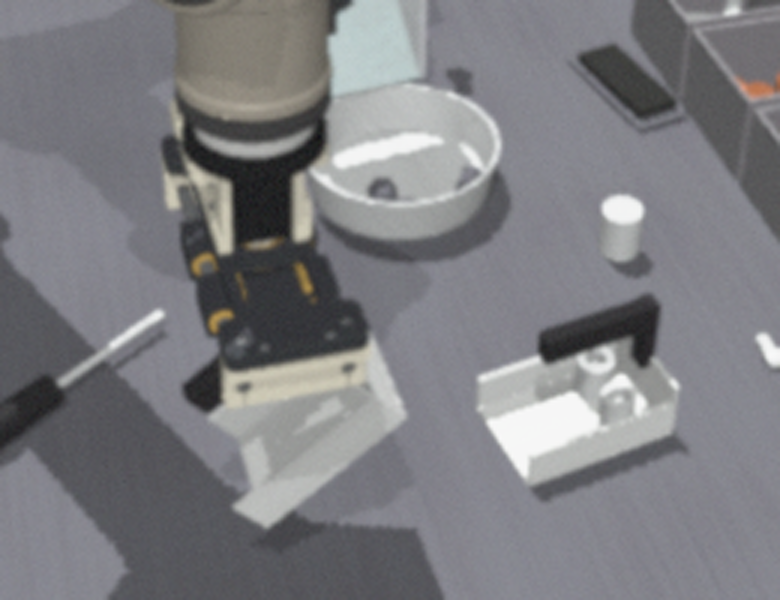

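Emit:
{"fn": "servo_tool", "kwargs": {
  "targets": "0 0 12 0;0 0 15 0;0 0 10 0;0 0 0 0;0 0 0 0",
  "squeeze": 6
}}

```text
time: 23.6
tool_pos: [0.3947, -0.3477, 0.1214]
tool_rot: [3.128, 0.025, 0.04]
contact_force: [0.2, 0.5, -3.1]
opening: 0.0141
```

```bash
python3 -c "
from h import *
chute();two('16',(180,200,260,200))"
```

```text
t 23.6 chute -0.2062 -0.4646 0.1214 [3.128 0.025 0.04 ] [ 0.2  0.5 -3.1] 0.0141
```

View pics/zside16.png

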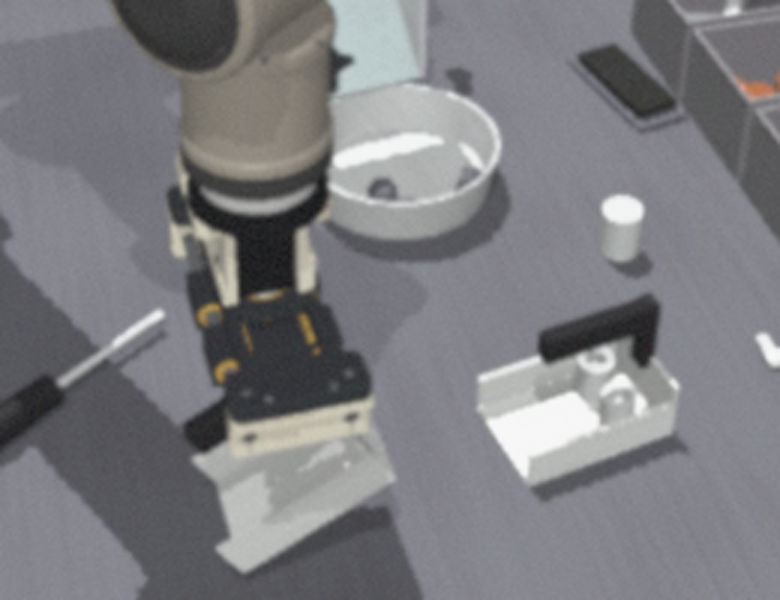

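Emit:
{"fn": "servo_tool", "kwargs": {
  "targets": "0 0 10 0;0 0 8 0;8 0 6 0;10 0 6 0;10 0 6 0;0 0 0 0",
  "squeeze": 5
}}

```text
time: 24.45
tool_pos: [0.4248, -0.3475, 0.0828]
tool_rot: [3.126, 0.024, 0.04]
contact_force: [0.1, 0.1, -1.9]
opening: 0.0139
```

```bash
python3 -c "
from h import *
chute();two('17',(180,200,260,200))"
```

```text
t 24.45 chute -0.1763 -0.4682 0.0828 [3.126 0.024 0.04 ] [ 0.1  0.1 -1.9] 0.0139
```

View pics/zside17.png

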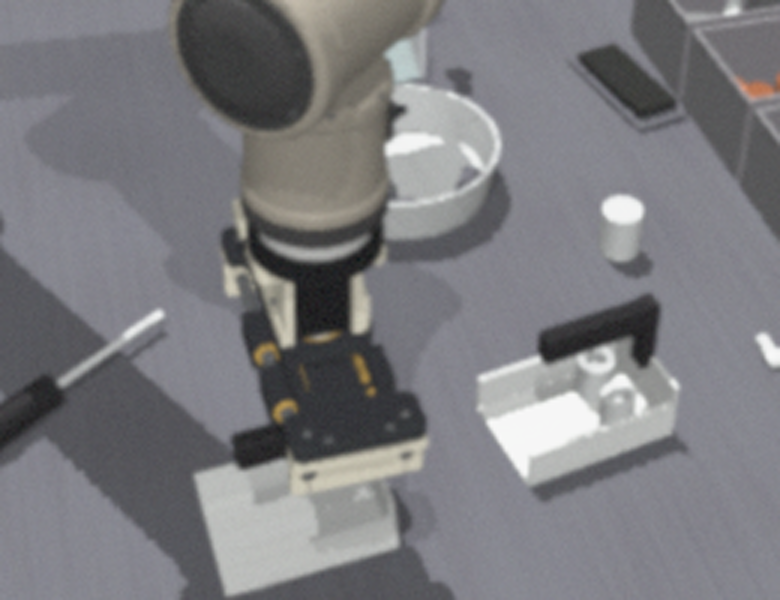

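Nearly level; lower the rest.

Emit:
{"fn": "servo_tool", "kwargs": {
  "targets": "3 0 4 0;2 0 3 0;0 0 2 0;0 0 1 0;0 0 0 0"
}}

```text
time: 25.18
tool_pos: [0.4296, -0.3483, 0.0745]
tool_rot: [3.124, 0.021, 0.039]
contact_force: [0.4, -0.0, -0.2]
opening: 0.0141
```

```bash
python3 -c "
from h import *
chute();two('18',(180,200,260,200))"
```

```text
t 25.18 chute -0.1717 -0.4696 0.0745 [3.124 0.021 0.039] [ 0.4 -0.  -0.2] 0.0141
```

View pics/zside18.png

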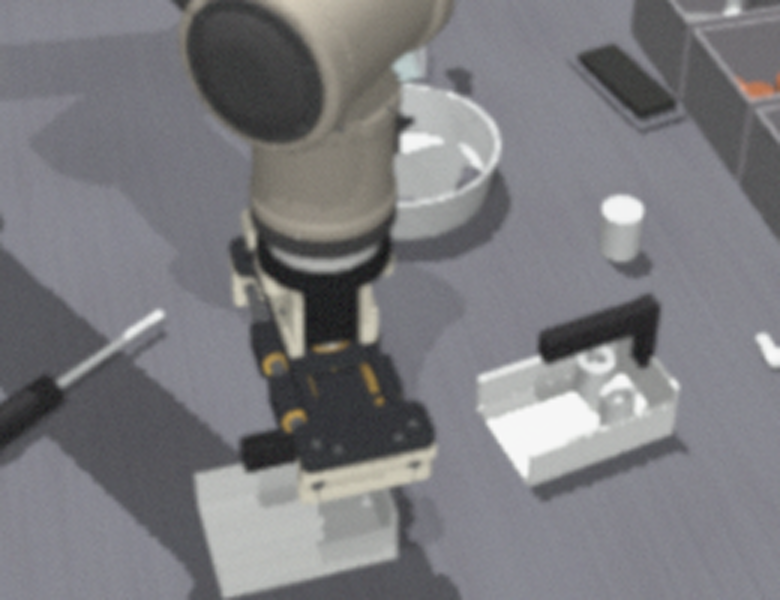

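Emit:
{"fn": "servo_tool", "kwargs": {
  "targets": "0 0 0 0;0 0 0 0;0 0 0 0;0 0 0 0;0 0 0 0;0 0 -15 0;0 0 -30 0;0 0 -50 0;0 0 -50 0;0 0 -50 0;0 0 0 0",
  "hand": 0.6
}}

```text
time: 26.65
tool_pos: [0.4337, -0.3446, 0.2806]
tool_rot: [3.121, 0.019, 0.039]
contact_force: [0.9, -0.7, -0.6]
opening: 0.0551
```

```bash
python3 -c "
from h import *
chute();two('19',(180,200,260,200))"
```

```text
t 26.65 chute -0.1671 -0.4665 0.2806 [3.121 0.019 0.039] [ 0.9 -0.7 -0.6] 0.0551
```

View pics/zside19.png

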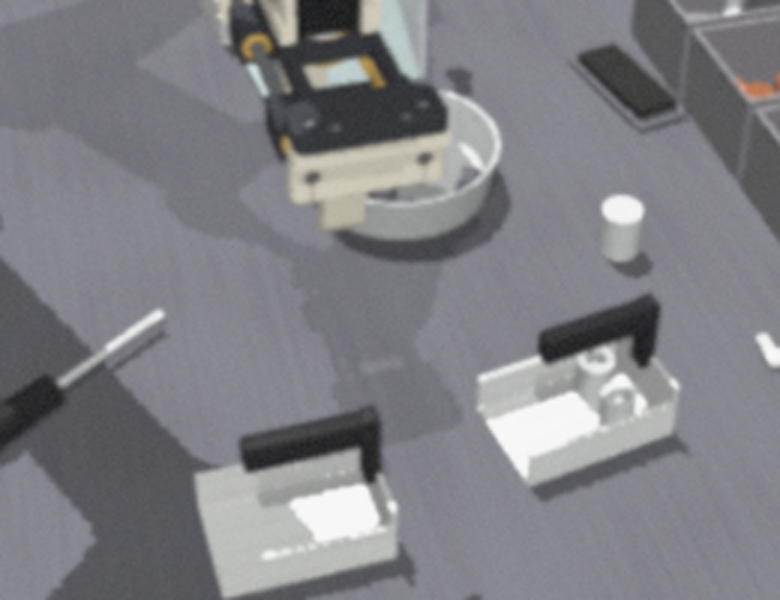

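View pics/zscene19.png

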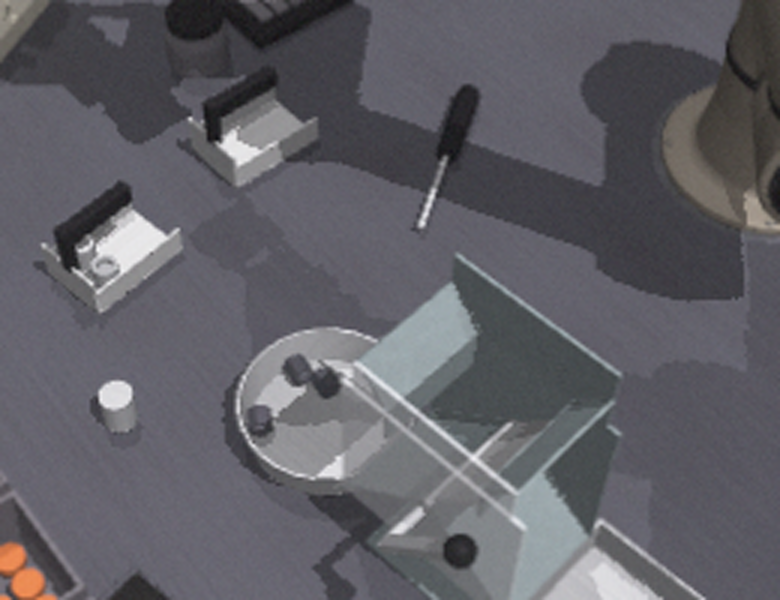

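Scoop stands flat and empty, at about (255,125) in the scene crop. The three nuts are in the round dish at (260,420), (298,370) and (327,382), and the arm is clear.

```bash
python3 -c "
from cell import robot
print(robot.hand_in())"
```

```text
the job is handed in; nothing more can be done
None
```

The job is done and handed in at about 27 s of the 72 s allowed; no verdict was reported.

- **Flap:** I pushed the lever knob over to the +y stop, at about 0.69 rad by the image. That shuts the +y exit and sends parts to the round dish on the chute's -y side. The highest force I read was about 13 N, against the stop.
- **Pour:** I gripped the scoop by its handle. The tool cannot tilt, so I lowered the scoop's back end onto the chute's +y rim to tip it. The nuts slid out without being touched.
- **Set down:** I lowered the scoop with a light grip so that it swung back level. It went down on the bench near where it started, and I released it and raised the arm clear.

**Last checks:** the final pictures show all three nuts in the round dish. The scoop is empty and standing flat, the flap is still where I left it, and the arm is touching nothing.

No check failed. The tool's orientation drifted by up to about 0.05 rad during the moves, with no visible effect.

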